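# Reset the pressure screw of a pouch sealer

## Task

On the pouch sealer, turn the screw with the red wing clockwise until it bottoms, then back it off by an eighth of a turn (45 degrees) and let go of it. Leave the screw with the black wing as it is set.

Things in the scene. Friction and masses are not known exactly. Their poses are not given: they have to be found in the camera images.
- red_wing (a point): Centre of the red plastic wing of the pressure screw: a stiff upright wing (thumb bar) 44 long, 10 thick and 30 mm high, on a thin stem. Its lower edge is 15 mm below this point, its top 15 mm above, the dial disc 27 mm below. x lies along the wing's length, to the end with the white line on top; y across its thickness; z up along the screw's axis, which passes through this point. The frame turns with the wing.
- red_screw (a joint): Red screw's angle in rad: 0 is bottomed (hard stop; white line at the dial's thick mark, towards the sealer's rear), growing anticlockwise seen from above as it backs off, to 1.75 at most. Starts at 0.6 to 1.25. Stiff (about 0.06 N m), it stays where left and does not visibly rise. A few degrees further against the stop do no harm.
- black_tip (a point): Top of the black wing at its white-line end, 20 mm from its screw's axis and 15 mm above the wing's centre; moves if that screw is turned. The black screw is like the red one, 150 mm beside it, and starts 0.3 to 1.3 rad open. It is to be left as it is.
- sealer: White bench pouch sealer, 170 x 320 mm, 86 mm high without its screws, fixed to the table; origin at the centre of its underside, x to its rear (away from the control panel), y along its length, z up. Both screws stand on its aluminium beam, 75 mm either side of the middle, either one on either side, on white dials of 48 mm with a mark every 45 degrees. Nothing on it is higher than the wings.

How it is judged:
On the way:
1. the red screw is turned home to its stop (value of joint red_screw below 0.07 rad), for 0.1 s.
At the end, for the whole second after the job is handed in: After having been turned home, the red screw stands still, backed off from its stop by 45 degrees, 15 either way (0.524 to 1.047 rad) (value of joint red_screw between 0.524 and 1.047 rad and velocity of joint red_screw between -0.05 and 0.05 rad/s); the robot touches nothing.
It fails at once if the black screw is turned by more than about 9 degrees (distance of black_tip from where it was at the start of the episode above 0.003 m).
It also fails if it takes over 35 s, if anything falls off the work surface, if the arm or the gripper's body presses on something with over 40 N, if the wrist force passes 120 N, or if a joint passes its speed limit or range.

## Robot

A 6-joint arm with a two-finger parallel gripper is mounted at the origin on a cart in front of the work surface, level with it; the furniture and walls round the work are solid. World frame = base frame: x ahead of the robot, y to its left, z up, the work surface at z = 0. Lengths are in m, angles in rad, forces in N, time in s.
With the tool pointing down it reaches from about 0.375 to 0.975 m from the base axis. Payload 3.8 kg.
Tool frame: the origin (TCP) lies between the finger pads; the fingertips stand 17 mm ahead of it and the grasp point (between the pads) lies 2 mm behind it; z points along the fingers, y is the line along which they close (so a half turn about z gives the same grasp; the last joint's range is limited). The gripper opens to 85 mm and grips with 20 to 120 N. Pads are 22 mm wide; open, the fingers measure 114 mm over their backs; the gripper's body (76 mm by 85 mm) begins 54 mm behind the grasp point. The pads swing forward as they close: fully open they stand 13 mm farther back than shut.
Start: joints at [1.075, 0.264, 1.604, -0, 1.274, -0.037], TCP at [0.299, 0.605, 0.225] pointing down, gripper open.
Joint ranges: [-2.63, 2.63], [-0.94, 2.18], [0.31, 2.57], [-1.31, 4.45], [0, 2.66], [-2.55, 2.55]. Speed limits (rad/s): [2.57, 2.57, 3.14, 3.14, 3.14, 3.14].

## Interface

Orientations are given as a rotation vector (axis times angle).
In Python, from workcell import bot gives the robot as it stands.
- The arm moves only by the tool play_rows, never from a script. Its argument "steps" is one flat list of numbers, 4 for each row, row after row: the shift along the tool's x, y, z in m, then the turn about the tool's z in rad. A call has 1 to 10 rows; each row is the pose to reach, as a shift and turn from the pose commanded when the call began, along the tool's axes at that moment; what a row does not reach only later rows make up. A row lasts 1/8 s, in which the tool goes at most 62.5 mm and 10.7 degrees, less where a joint would pass 70% of its speed; a pose out of reach is approached as far as the arm can. A call with a gripper value outside its range is refused whole. "jaw" is the closure in counts, from 0 (fully open) to 255 (shut), set as the call begins (left out, the last holds). The fingers move at their own pace and stop on an object; "grip_force" is the grip in N (left out, the last holds). Time passes only in rows, so rows that repeat a pose let the fingers close. It gives the time, the measured TCP pose, the force, the opening and the grip force at its end, in the units of the state.
- bot.read_state(): the state, without advancing time (a new reading comes with each control period).
- bot.read_camera(name): name is "scene" or "top" or "wrist"; returns a dict with "pixels" (400x640x3 uint8, blue, green, red), "mtx" (3x3 intrinsics, pixels), "R" (3x3) and "t" (3): a world point X has camera coordinates R X + t. Camera axes: x right, y down, z forward; pixel columns grow to the right and rows downward; lengths in m; the calibration is good to about 2 mm. The wrist camera is an equidistant fisheye: a pixel r from the principal point sees the ray r / f radians off the axis. A picture is of the moment at which its call begins. There is no depth.
- bot.finish_job(): hands the job in; it is judged then, once.
The state is a dict: "time": time; "q": joint angles; "joint_vel": joint speeds; "joint_torque": joint torques, N m; "tool_pos": TCP position; "tcp_rot": TCP orientation; "wrist_force": force on the tool from outside, world axes, zero at the start; "torque": the same for the moment, N m; "width": opening from 0.0 (shut) to 1.0 (fully open); "grip_force": force on a finger pad.
Only numpy, scipy, OpenCV 4.12 (cv2) and the standard library are available. Lean on these libraries where they do the work, as an engineer would, in place of code of your own. Each camera call takes 0.05 s, during which the arm holds its last target. There are 200 camera calls.

## Working session

There is one attempt and no reset: what is moved stays moved. The work goes in short steps, Python scripts to look and compute and a tool call to move; the robot and the scene stay as the last step left them, time stands still between calls to the robot, and variables do not carry over. Pictures are saved under pics/ and viewed, at most 10 in all, crops included, and the job is handed in when it is done.

Besides the shell and the picture viewer there is one more tool, called after "Request:" in YAML: its name, and indented under it one key for each argument. play_rows: Moves the arm, as the interface text tells. Its arguments: {"type":"object","properties":{"steps":{"type":"array"},"jaw":{"type":"number"},"grip_force":{"type":"number"}},"required":["steps"]}

```bash
mkdir -p pics
cat > h.py <<'E'
import numpy as np, cv2
from workcell import bot
def grab(n):
    c=bot.read_camera(n); return c
def ray(c,u,v):
    K=np.array(c["mtx"]);R=np.array(c["R"]);t=np.array(c["t"])
    d=R.T@np.linalg.inv(K)@np.array([u,v,1.]); return -R.T@t,d
def onz(c,u,v,z):
    o,d=ray(c,u,v); return o+d*(z-o[2])/d[2]
E
python3 - <<'E'
from h import *
s=bot.read_state(); print(s["time"],s["tool_pos"],s["tcp_rot"])
for n in("scene","top"):
    c=grab(n); p=c["pixels"]; cv2.imwrite(f"pics/{n}0.png",p)
    print(n,np.round(c["mtx"],1).tolist(),"cam at",np.round(ray(c,0,0)[0],3))
    b,g,r=[p[...,i].astype(int) for i in range(3)]
    m=((r>110)&(g<80)&(b<80)).astype(np.uint8)
    k,l,st,ce=cv2.connectedComponentsWithStats(m)
    for i in range(1,k):
        if st[i,4]>15: print(st[i],ce[i])
E
```

```text
0.0 [0.2985762  0.60452833 0.22393679] [-0.7142035  -3.05871333  0.00345101]
scene [[371.6, 0.0, 317.0], [0.0, 371.6, 193.0], [0.0, 0.0, 1.0]] cam at [ 0.048 -0.415  0.607]
[265 174   5   9  32] [266.9375 178.625 ]
top [[435.6, 0.0, 319.7], [0.0, 435.6, 201.0], [0.0, 0.0, 1.0]] cam at [0.412 0.057 0.946]
[247 209  15  18  82] [254.79268293 218.91463415]
```

View pics/top0.png

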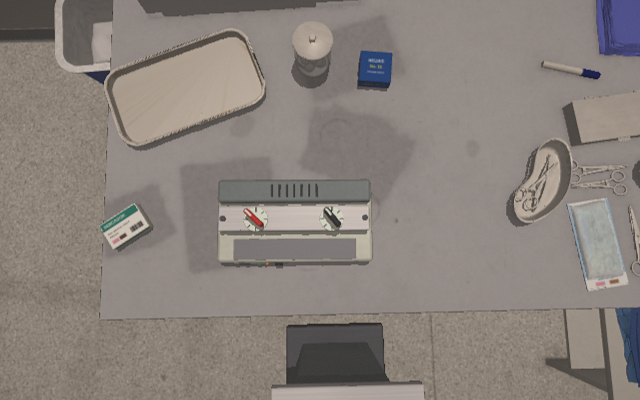

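View pics/scene0.png

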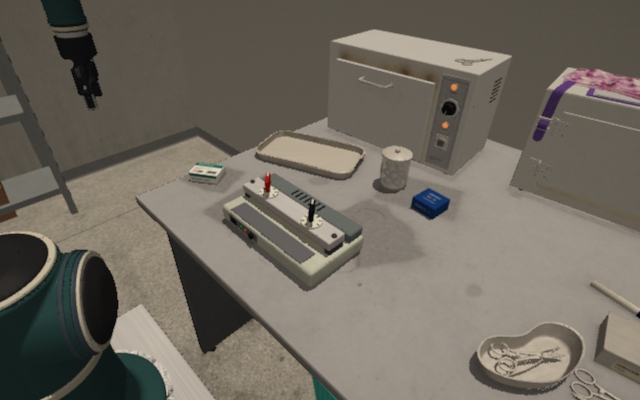

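The top view shows the red wing near (254,218), the black wing near (332,218), and the sealer's rear (vents) pointing up the image, which is +x. The scene view shows the red wing at (267,184).

Run:
```python
from h import *
P={}
for n in("scene","top"):
    c=grab(n); p=c["pixels"]
    hsv=cv2.cvtColor(p,cv2.COLOR_BGR2HSV)
    m=(((hsv[...,0]<8)|(hsv[...,0]>172))&(hsv[...,1]>130)&(hsv[...,2]>60)).astype(np.uint8)
    box=(slice(195,245),slice(235,275)) if n=="top" else (slice(165,205),slice(250,285))
    mm=np.zeros_like(m); mm[box]=m[box]
    pts=cv2.findNonZero(mm); print(n,len(pts),cv2.minAreaRect(pts),pts.reshape(-1,2).mean(0))
    P[n]=(c,pts.reshape(-1,2).mean(0))
    if n=="top": im=cv2.resize(p[190:250,210:380],None,fx=4.5,fy=4.5,interpolation=cv2.INTER_CUBIC)
cv2.imwrite("pics/crop.png",im)
(o1,d1),(o2,d2)=[ray(c,*q) for c,q in P.values()]
A=np.c_[d1,-d2]; s=np.linalg.lstsq(A,o2-o1,rcond=None)[0]
print(o1+d1*s[0],o2+d2*s[1])
c=P["top"][0]
for z in(.11,.125): print(onz(c,*P["top"][1],z), onz(c,333,217,z))
print("rear edge",onz(c,219,181,.08),onz(c,371,180,.08))
```

```text
scene 76 ((267.0, 182.0), (18.0, 4.0), 90.0) [267.06578947 182.57894737]
top 78 ((253.33152770996094, 217.79837036132812), (21.183883666992188, 4.608423709869385), 41.987213134765625) [254.74358974 219.03846154]
[0.4895082  0.17322057 0.11989922] [0.48911153 0.17352275 0.11990489]
[0.49003931 0.1749264  0.11      ] [0.49063666 0.02435452 0.11      ]
[0.48863428 0.17280071 0.125     ] [0.48922091 0.02493153 0.125     ]
rear edge [0.57131897 0.25084817 0.08      ] [ 0.56672153 -0.05550945  0.08      ]
```

View pics/crop.png

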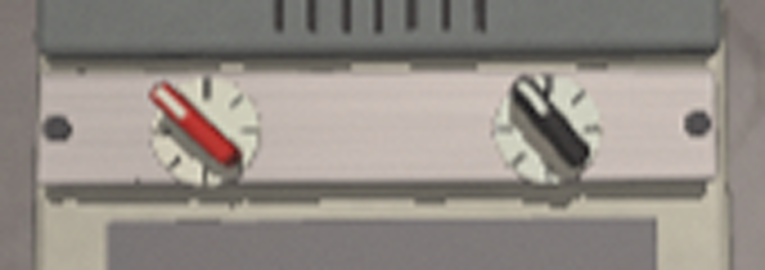

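The crop shows the red white-line end up and to the left at (157,90), about 50° anticlockwise of the thick mark, so the red screw is at about 0.87 rad. The black wing is about 45° open. The red wing's axis is at about (0.491, 0.175), and I'm moving above it.

Request:
play_rows:
  steps: [-0.045, -0.037, 0, -0.164, -0.09, -0.075, 0, -0.328, -0.136, -0.112, 0, -0.492, -0.181, -0.15, 0, -0.656, -0.227, -0.187, 0, -0.82, -0.272, -0.225, 0, -0.984, -0.318, -0.262, 0, -1.148, -0.363, -0.3, 0, -1.314, -0.363, -0.3, 0, -1.314, -0.363, -0.3, 0, -1.314]
  jaw: 110
  grip_force: 60

```text
time: 1.45
tool_pos: [0.4914, 0.1754, 0.2251]
tcp_rot: [1.299, -2.86, -0.001]
wrist_force: [-0.2, 0.7, 1.0]
width: 0.565
grip_force: 0.0
```

Run:
```python
from h import *
from scipy.spatial.transform import Rotation as Ro
s=bot.read_state(); T=Ro.from_rotvec(s["tcp_rot"]).as_matrix()
print(s["time"],s["tool_pos"],np.round(T,3).tolist(),s["width"],np.round(s["q"],2))
c=grab("wrist"); p=c["pixels"]; 
K=np.array(c["mtx"]);R=np.array(c["R"]);t=np.array(c["t"])
def fz(u,v,z):
    a=np.array([(u-K[0,2])/K[0,0],(v-K[1,2])/K[1,1]]);r=np.hypot(*a)
    d=R.T@np.r_[a/r*np.sin(r),np.cos(r)];o=-R.T@t
    return o+d*(z-o[2])/d[2]
hsv=cv2.cvtColor(p,cv2.COLOR_BGR2HSV)
m=(((hsv[...,0]<8)|(hsv[...,0]>172))&(hsv[...,1]>130)&(hsv[...,2]>60)).astype(np.uint8)
k,l,st,ce=cv2.connectedComponentsWithStats(m)
for i in range(1,k):
    if st[i,4]>40:
        q=cv2.findNonZero((l==i).astype(np.uint8)); bx=cv2.boxPoints(cv2.minAreaRect(q))
        print(st[i],ce[i],[np.round(fz(u,v,.13)[:2],4).tolist() for u,v in bx])
print("tcp proj cam",-R.T@t)
cv2.imwrite("pics/w1.png",p)
```

```text
1.45 [0.49138057 0.17538863 0.2251421 ] [[-0.658, -0.753, -0.001], [-0.753, 0.658, 0.0], [-0.0, 0.001, -1.0]] 0.5650049627125087 [ 0.29 -0.03  1.93  0.    1.24 -2.13]
[315 169  14  57 502] [322.00199203 193.38645418] [[0.5115, 0.1893], [0.4774, 0.1547], [0.4708, 0.1611], [0.5046, 0.1961]]
tcp proj cam [0.44029042 0.1172733  0.37301017]
```

View pics/w1.png

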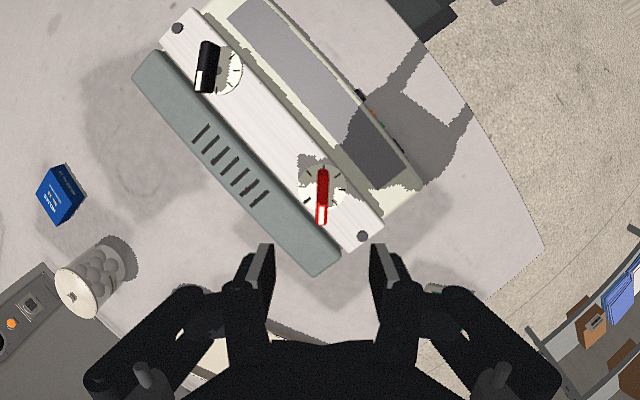

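The wrist view shows the red wing at (322,193), centred at (0.491, 0.175) with a yaw of about 46°. It lies between the fingers, so I'll descend and grasp.

Request:
play_rows:
  steps: [0, 0, 0.025, 0.04, 0, 0, 0.05, 0.04, 0, 0, 0.075, 0.04, 0, 0, 0.095, 0.04, 0, 0, 0.107, 0.04, 0, 0, 0.107, 0.04]

```text
time: 2.25
tool_pos: [0.4904, 0.1762, 0.1174]
tcp_rot: [1.246, -2.881, -0.001]
wrist_force: [0.8, 0.3, 0.0]
width: 0.567
grip_force: 0.0
```

Request:
play_rows:
  steps: [0, 0, 0, 0, 0, 0, 0, 0, 0, 0, 0, 0, 0, 0, 0, 0, 0, 0, 0, 0, 0, 0, 0, 0]
  jaw: 255
  grip_force: 50

```text
time: 3.0
tool_pos: [0.4921, 0.176, 0.1195]
tcp_rot: [-1.244, 2.883, 0.001]
wrist_force: [-2.5, 2.2, 5.9]
width: 0.095
grip_force: 49.5
```

Request:
play_rows:
  steps: [0, 0, 0, 0.08, 0, 0, 0, 0.16, 0, 0, 0, 0.24, 0, 0, 0, 0.32, 0, 0, 0, 0.4, 0, 0, 0, 0.48, 0, 0, 0, 0.56, 0, 0, 0, 0.64, 0, 0, 0, 0.7, 0, 0, 0, 0.7]

```text
time: 4.25
tool_pos: [0.4918, 0.1767, 0.1195]
tcp_rot: [-0.179, 3.136, 0.004]
wrist_force: [-3.5, 4.7, 6.2]
width: 0.092
grip_force: 49.6
```

```bash
cat > w.py <<'E'
from h import *
from scipy.spatial.transform import Rotation as Ro
s=bot.read_state(); T=Ro.from_rotvec(s["tcp_rot"]).as_matrix()
print(s["time"],np.round(s["tool_pos"],4),"line yaw deg",np.degrees(np.arctan2(-T[1,0],-T[0,0])),"F",np.round(s["wrist_force"],1),"M",np.round(s["torque"],3),s["width"])
E
python3 w.py
```

```text
4.25 [0.4918 0.1767 0.1195] line yaw deg 6.53613413735173 F [-3.5  4.7  6.2] M [ 0.681  0.603 -0.039] 0.09210988910750185
```

Request:
play_rows:
  steps: [0, 0, 0, 0.04, 0, 0, 0, 0.08, 0, 0, 0, 0.1, 0, 0, 0, 0.1]

```text
time: 4.75
tool_pos: [0.4918, 0.1768, 0.1195]
tcp_rot: [-0.023, 3.141, 0.004]
wrist_force: [-3.6, 4.6, 6.2]
width: 0.095
grip_force: 49.5
```

```bash
python3 w.py
```

```text
4.75 [0.4918 0.1768 0.1195] line yaw deg 0.8288670851167218 F [-3.6  4.6  6.2] M [0.78  0.586 0.015] 0.09465255842622303
```

Request:
play_rows:
  steps: [0, 0, 0, 0.03, 0, 0, 0, 0.06, 0, 0, 0, 0.06]

```text
time: 5.12
tool_pos: [0.4918, 0.1768, 0.1195]
tcp_rot: [0.07, 3.14, 0.004]
wrist_force: [-2.6, 5.2, 6.7]
width: 0.093
grip_force: 49.9
```

```bash
python3 w.py
```

```text
5.125 [0.4918 0.1768 0.1195] line yaw deg -2.537779306690377 F [-2.6  5.2  6.7] M [0.798 0.619 0.48 ] 0.09303607815633527
```

The moment about z jumped to 0.48 N m, so the screw is at its stop. I'll hold it there briefly, then back off.

Request:
play_rows:
  steps: [0, 0, 0, 0.01, 0, 0, 0, 0.01]

```text
time: 5.38
tool_pos: [0.4918, 0.1768, 0.1195]
tcp_rot: [0.084, 3.14, 0.004]
wrist_force: [-3.4, 4.3, 6.2]
width: 0.089
grip_force: 50.3
```

```bash
python3 w.py
```

```text
5.375 [0.4918 0.1768 0.1195] line yaw deg -3.0787844188396654 F [-3.4  4.3  6.2] M [0.824 0.557 0.596] 0.08946169083775661
```

Request:
play_rows:
  steps: [0, 0, 0, -0.1, 0, 0, 0, -0.2, 0, 0, 0, -0.3, 0, 0, 0, -0.4, 0, 0, 0, -0.5, 0, 0, 0, -0.6, 0, 0, 0, -0.7, 0, 0, 0, -0.78, 0, 0, 0, -0.84, 0, 0, 0, -0.84]

```text
time: 6.62
tool_pos: [0.4921, 0.176, 0.1195]
tcp_rot: [-1.202, 2.901, 0.001]
wrist_force: [-2.4, 2.0, 6.7]
width: 0.093
grip_force: 49.7
```

```bash
python3 w.py
```

```text
6.625 [0.4921 0.176  0.1195] line yaw deg 44.997255756510825 F [-2.4  2.   6.7] M [0.331 0.4   0.046] 0.09322393496428162
```

Request:
play_rows:
  steps: [0, 0, 0, 0, 0, 0, 0, 0, 0, 0, 0, 0, 0, 0, 0, 0, 0, 0, 0, 0, 0, 0, 0, 0]
  jaw: 110

```text
time: 7.38
tool_pos: [0.4915, 0.1754, 0.1182]
tcp_rot: [1.202, -2.902, 0.0]
wrist_force: [-0.2, -0.4, -0.0]
width: 0.57
grip_force: 0.0
```

Request:
play_rows:
  steps: [0, 0, -0.02, 0, 0, 0, -0.05, 0, 0, 0, -0.08, 0, 0, 0, -0.106, 0, 0, 0, -0.106, 0, 0, 0, -0.106, 0]

```text
time: 8.12
tool_pos: [0.4909, 0.1753, 0.2232]
tcp_rot: [1.201, -2.901, -0.0]
wrist_force: [-1.2, 0.7, -0.6]
width: 0.569
grip_force: 0.0
```

```bash
python3 w.py
python3 - <<'E'
from h import *
c=grab("wrist");cv2.imwrite("pics/w2.png",cv2.resize(c["pixels"][10:260,150:420],None,fx=2.2,fy=2.2,interpolation=cv2.INTER_CUBIC))
E
```

```text
8.125 [0.4909 0.1753 0.2232] line yaw deg 44.98961449111302 F [-1.2  0.7 -0.6] M [-0.022 -0.019  0.021] 0.5693145245518798
```

View pics/w2.png

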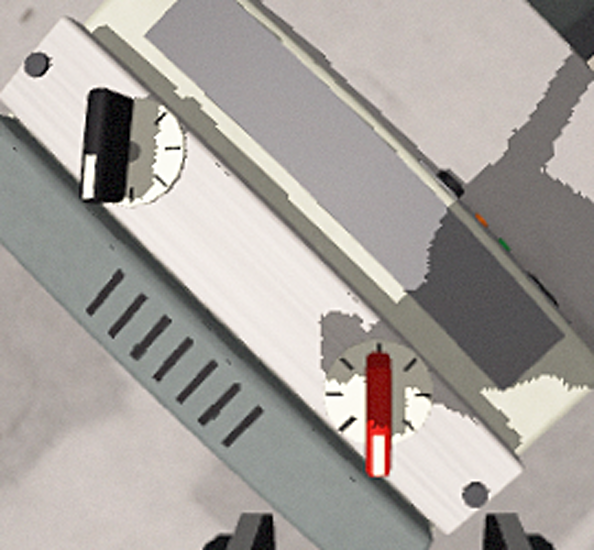

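The picture shows the red wing at (378,415), one 45° mark away from the thick mark at (345,428). The gripper is clear of it and the black wing has not moved.

```bash
python3 -c "
from workcell import bot
print(bot.finish_job())"
```

```text
the job is handed in; nothing more can be done
None
```

I turned the red screw clockwise to its stop (the wrist moment jumped to about 0.5 N m), backed it off about 45°, let go, and handed the job in at about 8 s of the 35 s limit; the black screw was not touched, and no verdict came back.

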